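# Throw the interlocked lever bank in its hidden order

### The job

Bring the interlocked lever bank into service: throw all three levers fully home, away from the robot, and leave them there. The interlock allows only one order, which is not marked and changes from time to time, so feel for the lever that is free; when one pushes back springily it is blocked, so ease off and try another, and never press harder than about 15 newtons on the bank. Leave the bottle, the vial and the swab jar where they stand.

Things in the scene. Friction and masses are not known exactly. Their poses are not given: they have to be found in the camera images.
- bank: Lever bank, fixed to the table: grey casing 112 mm deep (x), 206 wide (y), 80 high on a dark flange 126 x 216. Origin: centre of its underside; +x to the back (levers are thrown that way), +y to the operator's left, z up. Three identical levers rise from slots at y = +65, 0, -65 mm; each pivots about an axis along y, 60 mm above the table, at x = 0. Over 20 N between robot and bank damages it.
- lever_left (a joint): left (bank +y) lever, rad: 0 leaning 0.45 towards operator (bank -x), 0.45 upright, 0.9 home, leaning 0.45 to bank +x on a springy end buffer (gives about 1 N per mm). Starts near 0, stays where left. Free: moves all the way with under 7 N at the grip. Blocked by the hidden interlock: moves about 0.1 rad, then pushes back springily, about 1 N per mm; it frees only when the lever before it in the order (new each start) is home.
- lever_left_grip (a point): A point on the centre line of the left (bank +y) lever's black grip, 68 mm from the lever's pivot. The grip is a round handle 15 mm in diameter along the lever, from 40 to 95 mm from the pivot, with a rounded end; below it is an 8 mm steel rod. The point's axes do not matter.
- lever_middle (a joint): middle lever, rad: 0 leaning 0.45 towards operator (bank -x), 0.45 upright, 0.9 home, leaning 0.45 to bank +x on a springy end buffer (gives about 1 N per mm). Starts near 0, stays where left. Free: moves all the way with under 7 N at the grip. Blocked by the hidden interlock: moves about 0.1 rad, then pushes back springily, about 1 N per mm; it frees only when the lever before it in the order (new each start) is home.
- lever_middle_grip (a point): A point on the centre line of the middle lever's black grip, 68 mm from the lever's pivot. The grip is a round handle 15 mm in diameter along the lever, from 40 to 95 mm from the pivot, with a rounded end; below it is an 8 mm steel rod. The point's axes do not matter.
- lever_right (a joint): right (bank -y) lever, rad: 0 leaning 0.45 towards operator (bank -x), 0.45 upright, 0.9 home, leaning 0.45 to bank +x on a springy end buffer (gives about 1 N per mm). Starts near 0, stays where left. Free: moves all the way with under 7 N at the grip. Blocked by the hidden interlock: moves about 0.1 rad, then pushes back springily, about 1 N per mm; it frees only when the lever before it in the order (new each start) is home.
- lever_right_grip (a point): A point on the centre line of the right (bank -y) lever's black grip, 68 mm from the lever's pivot. The grip is a round handle 15 mm in diameter along the lever, from 40 to 95 mm from the pivot, with a rounded end; below it is an 8 mm steel rod. The point's axes do not matter.
- bottle: Bystander: white dropper bottle with a red tip, 34 mm across, 92 mm high, standing to the right of the bank. Origin at the centre of its underside.
- vial: Bystander: small capped glass vial, 18 mm across, 52 mm high, standing to the left of the bank. Origin at the centre of its underside.
- jar: Bystander: small glass jar of swabs, 44 mm across, 73 mm high, standing behind the bank. Origin at the centre of its underside.

How it is judged:
On the way, in this order (a step that is already met when the one before it is completed fails the run):
1. the first lever in the order is thrown home (value of joint any of lever_left, lever_middle, lever_right above 0.82 rad), for 0.2 s.
2. a second lever is thrown home ((value of joint each of lever_left, lever_middle above 0.82 rad or value of joint each of lever_left, lever_right above 0.82 rad or value of joint each of lever_middle, lever_right above 0.82 rad)), for 0.2 s.
At the end, for the whole second after the job is handed in: All three levers stand home (joint above 0.82 rad; home is about 0.9) and at rest, released (value of joint each of lever_left, lever_middle, lever_right above 0.82 rad and velocity of joint each of lever_left, lever_middle, lever_right below 0.05 rad/s); the robot touches nothing.
It fails at once if the robot presses on the bank or a lever with more than 20 N (contact force between any of the arm, the fingers and bank above 20 N).
It fails at once if the bottle is shifted by more than 15 mm or tipped (distance of bottle from where it was at the start of the episode above 0.015 m or angle between bottle's own z axis and vertical above 0.3 rad).
It fails at once if the vial is shifted by more than 15 mm or tipped (distance of vial from where it was at the start of the episode above 0.015 m or angle between vial's own z axis and vertical above 0.3 rad).
It fails at once if the jar is shifted by more than 15 mm or tipped (distance of jar from where it was at the start of the episode above 0.015 m or angle between jar's own z axis and vertical above 0.3 rad).
It also fails if it takes over 61 s, if anything falls off the work surface, if the arm or the gripper's body presses on something with over 40 N, if the wrist force passes 120 N, or if a joint passes its speed limit or range.

### The arm

A 6-joint arm with a two-finger parallel gripper is mounted at the origin on a cart in front of the work surface, level with it; the furniture and walls round the work are solid. World frame = base frame: x ahead of the robot, y to its left, z up, the work surface at z = 0. Lengths are in m, angles in rad, forces in N, time in s.
With the tool pointing down it reaches from about 0.3 to 0.775 m from the base axis. Payload 14.6 kg.
Tool frame: the origin (TCP) lies on the centre line of the jaws, within the pads' length; the fingertips stand 22 mm ahead of it and the grasp point (between the pads) lies 3 mm ahead of it (r.finger_overhang is the distance from the TCP to the fingertips, in m); z points along the fingers, y is the line along which they close (so a half turn about z gives the same grasp; the last joint's range is limited). The gripper opens to 85 mm and grips with 20 to 120 N. Pads are 22 mm wide; open, the fingers measure 114 mm over their backs; the gripper's body (76 mm by 85 mm) begins 54 mm behind the grasp point. The pads swing forward as they close: fully open they stand 13 mm farther back than shut.
Start: joints at [1.079, 0.3, 1.521, -0, 1.321, -0.067], TCP at [0.227, 0.501, 0.253] pointing down, gripper open.
Joint ranges: [-3.03, 3.03], [-0.79, 2.21], [0.23, 2.52], [-1.04, 4.18], [0, 3.07], [-2.55, 2.55]. Speed limits (rad/s): [2.22, 2.22, 2.57, 3.14, 3.14, 3.14].

### API

Orientations are given as a unit quaternion [x, y, z, w].
In Python, from bench import r gives the robot as it stands.
- The arm moves only by the shell command python3 -m creep 'ROWS' [FORCE]. ROWS is JSON, a list of rows, each an object with "hand": the finger opening in mm, from 0 to 85.4; "translation": the shift along the tool's x, y, z in mm, a list of three; "yaw": the turn about the tool's z in rad. A call has exactly 10 rows; each row shifts and turns the commanded pose from where the row before left it, along the tool's axes as they then stand; what a row does not reach is not made up. A row lasts 1/10 s, in which the tool goes at most 50 mm and 8.59 degrees, less where a joint would pass 70% of its speed; a pose out of reach is approached as far as the arm can. A call is refused whole if a number of a shift passes 50 or a number of a turn 0.15, either way. A call with a gripper value outside its range is refused whole. The fingers move at their own pace and stop on an object; FORCE is the grip in N (left out, the last holds). Time passes only in rows, so rows that do not move let the fingers close, or fill a call up. It gives the time, the measured TCP pose, the force, the opening and the grip force at its end, in the units of the state.
- r.observe(): the state, without advancing time (a new reading comes with each control period).
- r.camera(name): name is "scene" or "top" or "wrist"; returns a dict with "pixels" (400x640x3 uint8, red, green, blue), "K" (3x3 intrinsics, pixels), "R" (3x3) and "t" (3): a world point X has camera coordinates R X + t; the wrist camera has in their place "tool_from_camera" (4x4, takes a point from camera to tool coordinates, whose origin is the TCP and whose axes are the flange's). Camera axes: x right, y down, z forward; pixel columns grow to the right and rows downward; lengths in m; the calibration is good to about 2 mm. The wrist camera is an equidistant fisheye: a pixel r from the principal point sees the ray r / f radians off the axis. A picture is of the moment at which its call begins: read the wrist's pose just before it. There is no depth.
- r.sign_off(): hands the job in; it is judged then, once.
The state is a dict: "time": time; "qpos": joint angles; "qvel": joint speeds; "tau": joint torques, N m; "tcp_pos": TCP position; "eef_rot": TCP orientation; "wrist_force": force on the tool from outside, world axes, zero at the start; "torque": the same for the moment, N m; "opening": opening from 0.0 (shut) to 1.0 (fully open); "gripper_force": force on a finger pad.
Only numpy, scipy, OpenCV 4.12 (cv2) and the standard library are available. Lean on these libraries where they do the work, as an engineer would, in place of code of your own. Each camera call takes 0.05 s, during which the arm holds its last target. There are 200 camera calls.

## Working session

There is one attempt and no reset: what is moved stays moved. The work goes in short steps, Python scripts to look and compute and a shell command to move; the robot and the scene stay as the last step left them, time stands still between calls to the robot, and variables do not carry over. Pictures are saved under pics/ and viewed, at most 10 in all, crops included, and the job is handed in when it is done.

```bash
mkdir -p pics
python3 - <<'E'
from bench import r
import cv2,numpy as np
for n in ("top","scene"):
    c=r.camera(n); cv2.imwrite(f"pics/{n}0.png",c["pixels"][:,:,::-1]); np.savez(n+".npz",**{k:c[k] for k in "KRt"})
    print(n,-c["R"].T@c["t"])
o=r.observe(); print(o["time"],o["tcp_pos"],o["eef_rot"],o["wrist_force"])
from scipy.spatial.transform import Rotation as Ro
print(Ro.from_quat(o["eef_rot"]).as_matrix().round(3))
E
```

```text
top [0.38275278 0.27617232 1.03754043]
scene [-0.02129809  1.13465761  0.84878867]
0.1 [0.22658335 0.50093926 0.25277398] [ 2.10803231e-01  9.77528368e-01 -5.12227836e-04 -1.62272927e-04] [ 0.16801701 -0.15812872 -0.36053503]
[[-0.911  0.412 -0.001]
 [ 0.412  0.911 -0.001]
 [ 0.    -0.001 -1.   ]]
```

View pics/top0.png

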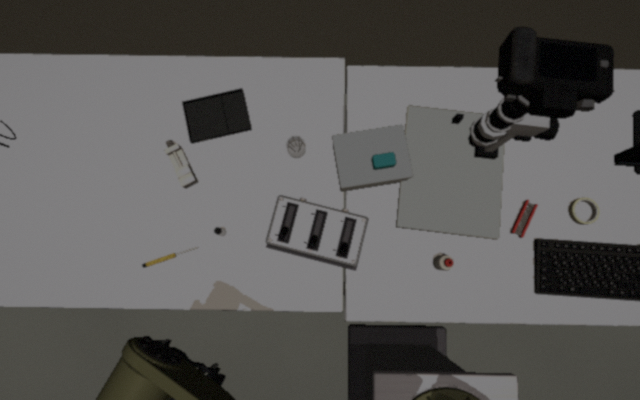

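View pics/scene0.png

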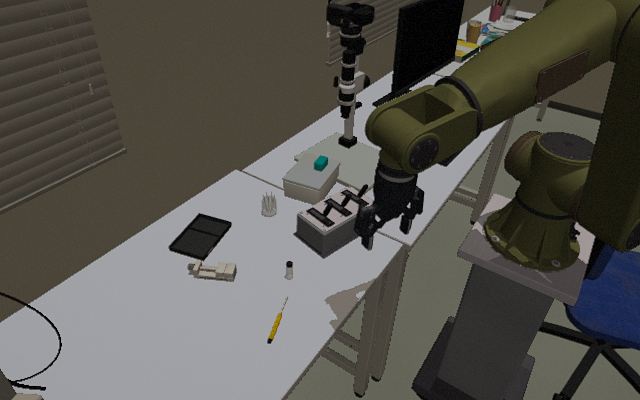

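Run:
```python
import cv2
i=cv2.imread("pics/top0.png")[180:285,200:360]
cv2.imwrite("pics/crop0.png",cv2.convertScaleAbs(cv2.resize(i,(800,525),interpolation=cv2.INTER_CUBIC),alpha=1.5))
```

```text
(no output)
```

View pics/crop0.png

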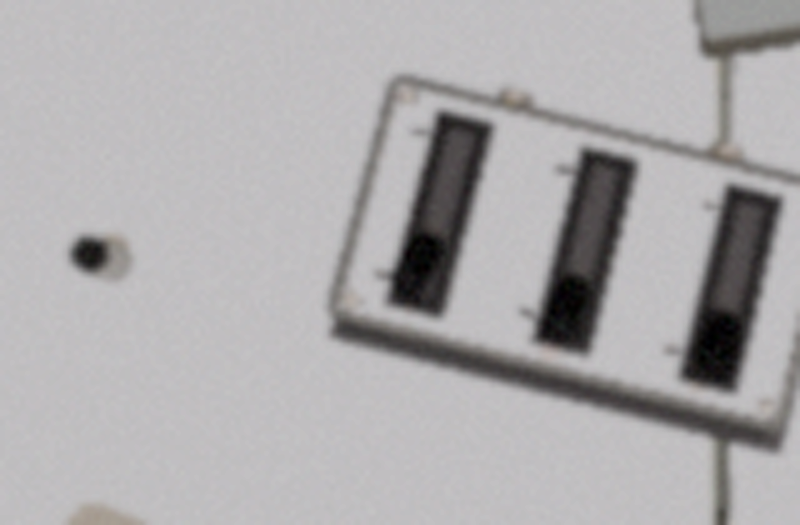

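```bash
cat > h.py <<'E'
import numpy as np
from bench import r
from scipy.spatial.transform import Rotation as Ro
c=np.load("top.npz");K,R,t=c["K"],c["R"],c["t"]
def bp(u,v,z):
    d=R.T@np.linalg.inv(K)@[u,v,1]; o=-R.T@t; return o+d*(z-o[2])/d[2]
f=lambda u,v,z:bp(200+u/5-.4,180+v/5-.4,z)
L,M,Rt=[f(*p,.08) for p in((441,213),(586,250),(732,289))]
ctr=(L+M+Rt)/3; y=(L-Rt)[:2]; by=y/np.hypot(*y); bx=np.array([by[1],-by[0]])
def where():
    o=r.observe(); p=o["tcp_pos"]; q=Ro.from_quat(o["eef_rot"]).as_matrix()
    d=p[:2]-ctr[:2]
    print("t %.2f bank x %.1f y %.1f tipz %.1f  yawerr %.3f tilt %.3f"%(o["time"],d@bx*1e3,d@by*1e3,(p[2]-r.finger_overhang)*1e3,np.arctan2(-q[:2,0]@by,-q[:2,0]@bx),np.hypot(*q[:2,2])),
     "F bank",np.round([o["wrist_force"][:2]@bx,o["wrist_force"][:2]@by,o["wrist_force"][2]],1),"open",o["opening"])
    return o,p,q,d
E
python3 - <<'E'
from h import *
print(ctr,np.hypot(*y),by,np.degrees(np.arctan2(bx[1],bx[0])))
s=[(440,115),(390,302),(492,122),(442,312)]
a=f(466,118,.08)-f(416,307,.08);print(np.degrees(np.arctan2(a[1],a[0])),a)
for y_ in (65,0,-65): print((ctr[:2]+by*y_/1e3).round(3))
print("vial",bp(219,231.5,.05),"bottle",bp(446,263,.09))
o,p,q,d=where()
tgt=np.append(ctr[:2]+bx*-.085+by*0,.25)
print(q.T@(tgt-p)*1e3, tgt)
for F in ((-.03,.065,.12),(-.03,-.065,.12)): pass
E
```

```text
[0.46110467 0.29003569 0.08      ] 0.1302940597769589 [0.23667922 0.97158785] -13.690627813754176
-13.167190059339243 [ 0.08264804 -0.019335    0.        ]
[0.476 0.353]
[0.461 0.29 ]
[0.446 0.227]
vial [0.45600469 0.50878195 0.05      ] bottle [0.39439719 0.01545215 0.09      ]
t 0.10 bank x -277.8 y 149.4 tipz 230.8  yawerr -0.186 tilt 0.001 F bank [ 0.2 -0.1 -0.4] open 0.9991199002659114
[-217.06216698 -111.20863876    2.87097116] [0.37851971 0.31015342 0.25      ]
```

```bash
python3 -m creep '[{"hand":0,"translation":[0,0,0],"yaw":-0.093},{"hand":0,"translation":[0,0,0],"yaw":-0.093},{"hand":0,"translation":[-30,-14,0],"yaw":0},{"hand":0,"translation":[-30,-14,0],"yaw":0},{"hand":0,"translation":[-30,-14,0],"yaw":0},{"hand":0,"translation":[-30,-14,0],"yaw":0},{"hand":0,"translation":[-30,-14,0],"yaw":0},{"hand":0,"translation":[-30,-14,20],"yaw":0},{"hand":0,"translation":[0,0,20],"yaw":0},{"hand":0,"translation":[0,0,0],"yaw":0}]'; python3 -c "from h import *;where()"
```

```text
time: 1.1
tcp_pos: [0.3814, 0.3757, 0.2107]
eef_rot: [0.12, 0.993, -0.002, -0.002]
wrist_force: [-0.5, 0.8, -0.7]
opening: -0.0
gripper_force: 0.0
t 1.10 bank x -97.7 y 64.4 tipz 188.7  yawerr -0.001 tilt 0.005 F bank [-0.7  0.6 -0.7] open -0.00041193189110377663
```

```bash
python3 -m creep '[{"hand":0,"translation":[0,0,25],"yaw":0},{"hand":0,"translation":[0,0,25],"yaw":0},{"hand":0,"translation":[0,0,24],"yaw":0},{"hand":0,"translation":[-10,0,0],"yaw":0},{"hand":0,"translation":[-10,0,0],"yaw":0},{"hand":0,"translation":[-5,0,0],"yaw":0},{"hand":0,"translation":[-3,0,0],"yaw":0},{"hand":0,"translation":[-3,0,0],"yaw":0},{"hand":0,"translation":[0,0,0],"yaw":0},{"hand":0,"translation":[0,0,0],"yaw":0}]'
python3 - <<'E'
from h import *;where()
import cv2
c=r.camera("scene")["pixels"][150:270,270:430,::-1]
cv2.imwrite("pics/s1.png",cv2.convertScaleAbs(cv2.resize(c,(800,600),interpolation=cv2.INTER_CUBIC),alpha=1.5))
E
```

```text
time: 2.1
tcp_pos: [0.4118, 0.3696, 0.1394]
eef_rot: [0.119, 0.993, 0.0, 0.0]
wrist_force: [-0.8, -0.6, -0.9]
opening: -0.002
gripper_force: 0.0
t 2.10 bank x -66.8 y 65.6 tipz 117.4  yawerr 0.000 tilt 0.000 F bank [-0.6 -0.8 -0.9] open -0.0018099175461805358
```

View pics/s1.png

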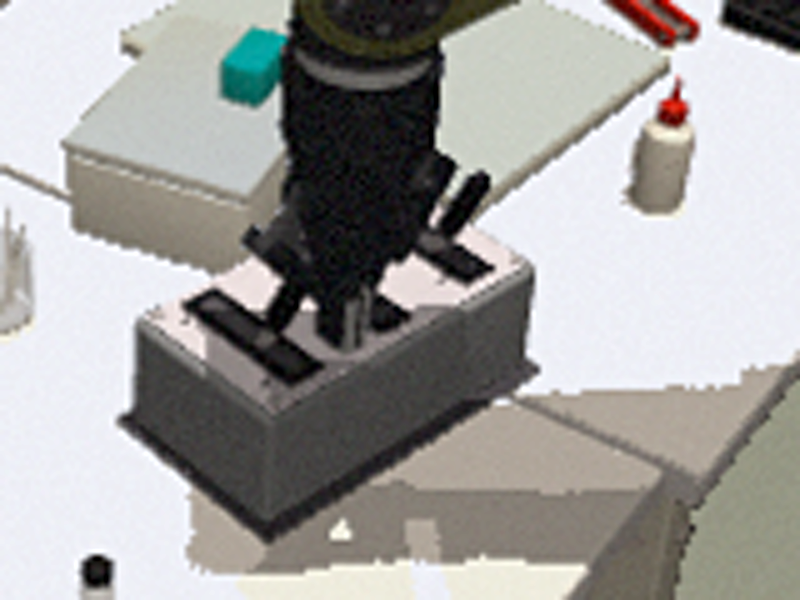

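```bash
python3 -m creep '[{"hand":0,"translation":[-3,0,0],"yaw":0},{"hand":0,"translation":[-3,0,0],"yaw":0},{"hand":0,"translation":[-3,0,0],"yaw":0},{"hand":0,"translation":[-3,0,0],"yaw":0},{"hand":0,"translation":[-3,0,0],"yaw":0},{"hand":0,"translation":[0,0,0],"yaw":0},{"hand":0,"translation":[0,0,0],"yaw":0},{"hand":0,"translation":[0,0,0],"yaw":0},{"hand":0,"translation":[0,0,0],"yaw":0},{"hand":0,"translation":[0,0,0],"yaw":0}]'; python3 -c "from h import *;where()"
```

```text
time: 3.15
tcp_pos: [0.4263, 0.3661, 0.1393]
eef_rot: [0.119, 0.993, -0.0, 0.0]
wrist_force: [0.1, 0.6, 1.1]
opening: 0.001
gripper_force: 0.0
t 3.15 bank x -51.8 y 65.6 tipz 117.3  yawerr 0.000 tilt 0.000 F bank [-0.1  0.6  1.1] open 0.0007107950989946137
```

```bash
python3 -m creep '[{"hand":0,"translation":[-2,0,0],"yaw":0},{"hand":0,"translation":[-2,0,0],"yaw":0},{"hand":0,"translation":[-2,0,0],"yaw":0},{"hand":0,"translation":[-2,0,0],"yaw":0},{"hand":0,"translation":[0,0,0],"yaw":0},{"hand":0,"translation":[0,0,0],"yaw":0},{"hand":0,"translation":[0,0,0],"yaw":0},{"hand":0,"translation":[0,0,0],"yaw":0},{"hand":0,"translation":[0,0,0],"yaw":0},{"hand":0,"translation":[0,0,0],"yaw":0}]'; python3 -c "from h import *;where()"
```

```text
time: 4.15
tcp_pos: [0.4342, 0.3641, 0.1392]
eef_rot: [0.119, 0.993, -0.0, -0.0]
wrist_force: [0.2, -0.3, 0.4]
opening: 0.004
gripper_force: 0.0
t 4.15 bank x -43.7 y 65.6 tipz 117.2  yawerr 0.000 tilt 0.000 F bank [ 0.2 -0.2  0.4] open 0.003904260994503722
```

```bash
python3 -m creep '[{"hand":0,"translation":[-2,0,0],"yaw":0},{"hand":0,"translation":[-2,0,0],"yaw":0},{"hand":0,"translation":[-2,0,0],"yaw":0},{"hand":0,"translation":[-1,0,0],"yaw":0},{"hand":0,"translation":[0,0,0],"yaw":0},{"hand":0,"translation":[0,0,0],"yaw":0},{"hand":0,"translation":[0,0,0],"yaw":0},{"hand":0,"translation":[0,0,0],"yaw":0},{"hand":0,"translation":[0,0,0],"yaw":0},{"hand":0,"translation":[0,0,0],"yaw":0}]'; python3 -c "
from h import *;where()
import cv2
c=r.camera('scene')['pixels'][160:250,290:410,::-1]
cv2.imwrite('pics/s2.png',cv2.convertScaleAbs(cv2.resize(c,(800,600),interpolation=cv2.INTER_CUBIC),alpha=2.5))"
```

```text
time: 5.15
tcp_pos: [0.441, 0.3625, 0.1392]
eef_rot: [0.119, 0.993, -0.0, -0.0]
wrist_force: [0.2, 0.1, -0.4]
opening: 0.003
gripper_force: 0.0
t 5.15 bank x -36.7 y 65.6 tipz 117.2  yawerr 0.000 tilt 0.000 F bank [ 0.1  0.2 -0.4] open 0.002963813564713537
```

View pics/s2.png

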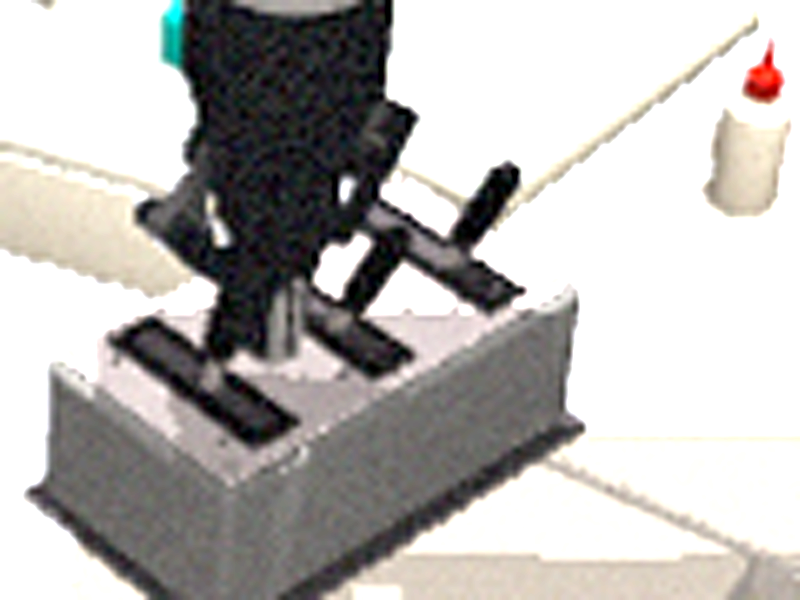

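```bash
python3 -m creep '[{"hand":0,"translation":[-3,0,0],"yaw":0},{"hand":0,"translation":[-3,0,0],"yaw":0},{"hand":0,"translation":[-3,0,0],"yaw":0},{"hand":0,"translation":[-3,0,0],"yaw":0},{"hand":0,"translation":[-3,0,0],"yaw":0},{"hand":0,"translation":[-3,0,0],"yaw":0},{"hand":0,"translation":[-2,0,0],"yaw":0},{"hand":0,"translation":[-2,0,0],"yaw":0},{"hand":0,"translation":[-2,0,0],"yaw":0},{"hand":0,"translation":[-2,0,0],"yaw":0}]'; python3 -c "from h import *;where()"
```

```text
time: 6.2
tcp_pos: [0.4663, 0.3563, 0.1393]
eef_rot: [0.119, 0.993, -0.0, -0.0]
wrist_force: [-2.6, 0.1, 1.7]
opening: -0.001
gripper_force: 1.5
t 6.20 bank x -10.6 y 65.6 tipz 117.3  yawerr 0.000 tilt 0.000 F bank [-2.5 -0.5  1.7] open -0.0014672975775621288
```

```bash
python3 -m creep '[{"hand":0,"translation":[-2,0,0],"yaw":0},{"hand":0,"translation":[-2,0,0],"yaw":0},{"hand":0,"translation":[-2,0,0],"yaw":0},{"hand":0,"translation":[-2,0,0],"yaw":0},{"hand":0,"translation":[-2,0,0],"yaw":0},{"hand":0,"translation":[-2,0,0],"yaw":0},{"hand":0,"translation":[-1,0,0],"yaw":0},{"hand":0,"translation":[-1,0,0],"yaw":0},{"hand":0,"translation":[0,0,0],"yaw":0},{"hand":0,"translation":[0,0,0],"yaw":0}]'; python3 -c "
from h import *;where()
import cv2
c=r.camera('scene')['pixels'][160:250,290:410,::-1]
cv2.imwrite('pics/s3.png',cv2.convertScaleAbs(cv2.resize(c,(800,600),interpolation=cv2.INTER_CUBIC),alpha=2.5))"
```

```text
time: 7.2
tcp_pos: [0.48, 0.353, 0.1394]
eef_rot: [0.119, 0.993, 0.0, 0.0]
wrist_force: [-3.1, -0.3, -0.4]
opening: 0.001
gripper_force: 1.4
t 7.20 bank x 3.4 y 65.6 tipz 117.4  yawerr 0.000 tilt 0.000 F bank [-3.  -1.  -0.4] open 0.0006730450737551521
```

View pics/s3.png

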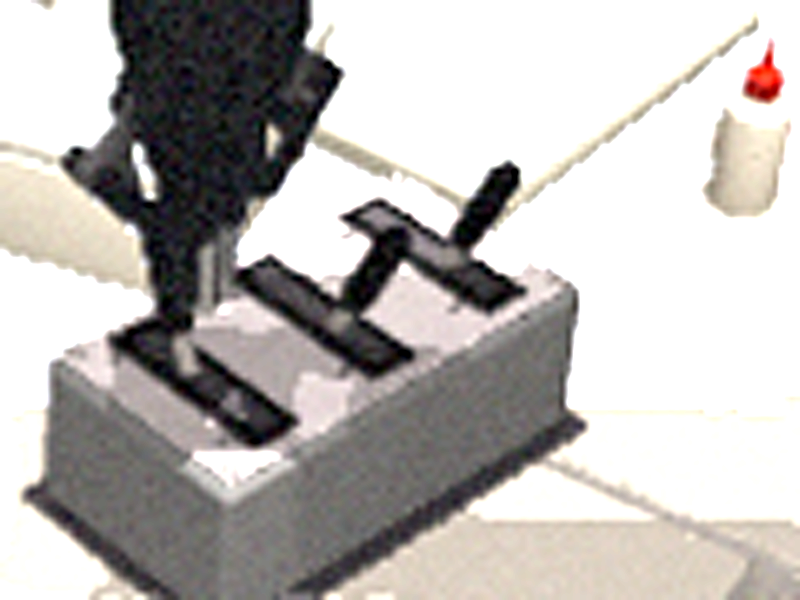

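The left lever is free and moving, leaning past upright (grip at ~(175,330), rod at ~(185,355)); the other two still stand. Continuing in small steps until the buffer is felt.

```bash
python3 -m creep '[{"hand":0,"translation":[-1,0,0],"yaw":0},{"hand":0,"translation":[-1,0,0],"yaw":0},{"hand":0,"translation":[-1,0,0],"yaw":0},{"hand":0,"translation":[-1,0,0],"yaw":0},{"hand":0,"translation":[-1,0,0],"yaw":0},{"hand":0,"translation":[0,0,0],"yaw":0},{"hand":0,"translation":[0,0,0],"yaw":0},{"hand":0,"translation":[0,0,0],"yaw":0},{"hand":0,"translation":[0,0,0],"yaw":0},{"hand":0,"translation":[0,0,0],"yaw":0}]'; python3 -c "from h import *;where()"
```

```text
time: 8.25
tcp_pos: [0.4848, 0.3518, 0.1394]
eef_rot: [0.119, 0.993, 0.0, 0.0]
wrist_force: [-3.1, 0.4, 0.2]
opening: -0.001
gripper_force: 1.1
t 8.25 bank x 8.4 y 65.7 tipz 117.4  yawerr 0.000 tilt 0.000 F bank [-3.1 -0.3  0.2] open -0.0010626065106952049
```

```bash
python3 -m creep '[{"hand":0,"translation":[-1,0,0],"yaw":0},{"hand":0,"translation":[-1,0,0],"yaw":0},{"hand":0,"translation":[-1,0,0],"yaw":0},{"hand":0,"translation":[0,0,0],"yaw":0},{"hand":0,"translation":[0,0,0],"yaw":0},{"hand":0,"translation":[0,0,0],"yaw":0},{"hand":0,"translation":[0,0,0],"yaw":0},{"hand":0,"translation":[0,0,0],"yaw":0},{"hand":0,"translation":[0,0,0],"yaw":0},{"hand":0,"translation":[0,0,0],"yaw":0}]'; python3 -c "from h import *;where()"
```

```text
time: 9.25
tcp_pos: [0.4875, 0.3511, 0.1392]
eef_rot: [0.119, 0.993, -0.0, -0.0]
wrist_force: [-5.5, 1.1, -0.0]
opening: 0.001
gripper_force: 2.1
t 9.25 bank x 11.2 y 65.6 tipz 117.2  yawerr 0.000 tilt 0.000 F bank [-5.6 -0.2 -0. ] open 0.0013574750223494597
```

```bash
python3 -m creep '[{"hand":0,"translation":[-1,0,0],"yaw":0},{"hand":0,"translation":[-1,0,0],"yaw":0},{"hand":0,"translation":[0,0,0],"yaw":0},{"hand":0,"translation":[0,0,0],"yaw":0},{"hand":0,"translation":[0,0,0],"yaw":0},{"hand":0,"translation":[0,0,0],"yaw":0},{"hand":0,"translation":[0,0,0],"yaw":0},{"hand":0,"translation":[0,0,0],"yaw":0},{"hand":0,"translation":[0,0,0],"yaw":0},{"hand":0,"translation":[0,0,0],"yaw":0}]'; python3 -c "from h import *;where()"
```

```text
time: 10.25
tcp_pos: [0.4892, 0.3507, 0.1391]
eef_rot: [0.119, 0.993, -0.0, -0.001]
wrist_force: [-7.5, 1.2, -1.3]
opening: -0.003
gripper_force: 2.9
t 10.25 bank x 12.9 y 65.6 tipz 117.1  yawerr 0.000 tilt 0.001 F bank [-7.6 -0.6 -1.3] open -0.0028308516330093755
```

```bash
python3 -m creep '[{"hand":0,"translation":[5,0,0],"yaw":0},{"hand":0,"translation":[20,0,0],"yaw":0},{"hand":0,"translation":[30,0,0],"yaw":0},{"hand":0,"translation":[30,0,0],"yaw":0},{"hand":0,"translation":[0,-20,0],"yaw":0},{"hand":0,"translation":[0,-25,0],"yaw":0},{"hand":0,"translation":[0,-20,0],"yaw":0},{"hand":0,"translation":[-5,0,0],"yaw":0},{"hand":0,"translation":[0,0,0],"yaw":0},{"hand":0,"translation":[0,0,0],"yaw":0}]'; python3 -c "
from h import *;where()
import cv2
c=r.camera('scene')['pixels'][160:250,290:410,::-1]
cv2.imwrite('pics/s4.png',cv2.convertScaleAbs(cv2.resize(c,(800,600),interpolation=cv2.INTER_CUBIC),alpha=2.5))"
```

```text
time: 11.25
tcp_pos: [0.3969, 0.3069, 0.1395]
eef_rot: [0.119, 0.993, 0.0, 0.0]
wrist_force: [-0.4, 0.4, -0.4]
opening: 0.003
gripper_force: 0.0
t 11.25 bank x -66.4 y 1.2 tipz 117.5  yawerr 0.000 tilt 0.001 F bank [-0.5  0.3 -0.4] open 0.002670384878308964
```

View pics/s4.png

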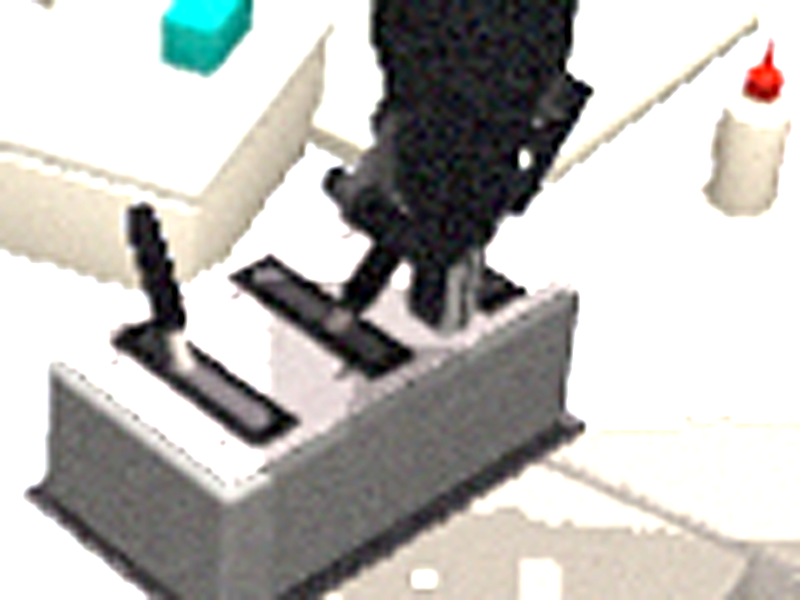

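```bash
python3 -m creep '[{"hand":0,"translation":[-4,0,0],"yaw":0},{"hand":0,"translation":[-4,0,0],"yaw":0},{"hand":0,"translation":[-4,0,0],"yaw":0},{"hand":0,"translation":[-3,0,0],"yaw":0},{"hand":0,"translation":[-3,0,0],"yaw":0},{"hand":0,"translation":[-3,0,0],"yaw":0},{"hand":0,"translation":[-3,0,0],"yaw":0},{"hand":0,"translation":[-3,0,0],"yaw":0},{"hand":0,"translation":[-2,0,0],"yaw":0},{"hand":0,"translation":[0,0,0],"yaw":0}]'; python3 -c "from h import *;where()"
```

```text
time: 12.3
tcp_pos: [0.4249, 0.2994, 0.1392]
eef_rot: [0.119, 0.993, -0.0, 0.0]
wrist_force: [-0.3, -0.4, 0.1]
opening: 0.002
gripper_force: 0.2
t 12.30 bank x -37.4 y 0.6 tipz 117.2  yawerr -0.000 tilt 0.000 F bank [-0.2 -0.5  0.1] open 0.002310378264922108
```

```bash
python3 -m creep '[{"hand":0,"translation":[-2,0,0],"yaw":0},{"hand":0,"translation":[-2,0,0],"yaw":0},{"hand":0,"translation":[-1,0,0],"yaw":0},{"hand":0,"translation":[-1,0,0],"yaw":0},{"hand":0,"translation":[-1,0,0],"yaw":0},{"hand":0,"translation":[-1,0,0],"yaw":0},{"hand":0,"translation":[0,0,0],"yaw":0},{"hand":0,"translation":[0,0,0],"yaw":0},{"hand":0,"translation":[0,0,0],"yaw":0},{"hand":0,"translation":[0,0,0],"yaw":0}]'; python3 -c "from h import *;where()"
```

```text
time: 13.3
tcp_pos: [0.4324, 0.2977, 0.1393]
eef_rot: [0.119, 0.993, -0.0, 0.0]
wrist_force: [-0.6, -0.5, -0.2]
opening: -0.004
gripper_force: 0.2
t 13.30 bank x -29.7 y 0.6 tipz 117.3  yawerr 0.000 tilt 0.000 F bank [-0.4 -0.6 -0.2] open -0.0038783233242331017
```

```bash
python3 -m creep '[{"hand":0,"translation":[-2,0,0],"yaw":0},{"hand":0,"translation":[-2,0,0],"yaw":0},{"hand":0,"translation":[-1,0,0],"yaw":0},{"hand":0,"translation":[-1,0,0],"yaw":0},{"hand":0,"translation":[-1,0,0],"yaw":0},{"hand":0,"translation":[-1,0,0],"yaw":0},{"hand":0,"translation":[0,0,0],"yaw":0},{"hand":0,"translation":[0,0,0],"yaw":0},{"hand":0,"translation":[0,0,0],"yaw":0},{"hand":0,"translation":[0,0,0],"yaw":0}]'; python3 -c "from h import *;where()"
```

```text
time: 14.3
tcp_pos: [0.4402, 0.2957, 0.1392]
eef_rot: [0.119, 0.993, -0.0, 0.0]
wrist_force: [-0.0, 0.9, 0.1]
opening: 0.003
gripper_force: 0.0
t 14.30 bank x -21.7 y 0.6 tipz 117.2  yawerr 0.000 tilt 0.000 F bank [-0.2  0.9  0.1] open 0.0032787514160690892
```

```bash
python3 -m creep '[{"hand":0,"translation":[-2,0,0],"yaw":0},{"hand":0,"translation":[-2,0,0],"yaw":0},{"hand":0,"translation":[-2,0,0],"yaw":0},{"hand":0,"translation":[-2,0,0],"yaw":0},{"hand":0,"translation":[-1,0,0],"yaw":0},{"hand":0,"translation":[-1,0,0],"yaw":0},{"hand":0,"translation":[0,0,0],"yaw":0},{"hand":0,"translation":[0,0,0],"yaw":0},{"hand":0,"translation":[0,0,0],"yaw":0},{"hand":0,"translation":[0,0,0],"yaw":0}]'; python3 -c "
from h import *;where()
import cv2
c=r.camera('scene')['pixels'][160:250,290:410,::-1]
cv2.imwrite('pics/s5.png',cv2.convertScaleAbs(cv2.resize(c,(800,600),interpolation=cv2.INTER_CUBIC),alpha=2.5))"
```

```text
time: 15.3
tcp_pos: [0.4499, 0.2934, 0.1392]
eef_rot: [0.119, 0.993, -0.0, 0.0]
wrist_force: [-0.4, -0.6, 0.3]
opening: -0.0
gripper_force: 0.2
t 15.30 bank x -11.7 y 0.6 tipz 117.2  yawerr 0.000 tilt 0.000 F bank [-0.2 -0.6  0.3] open -3.445914022358071e-05
```

View pics/s5.png

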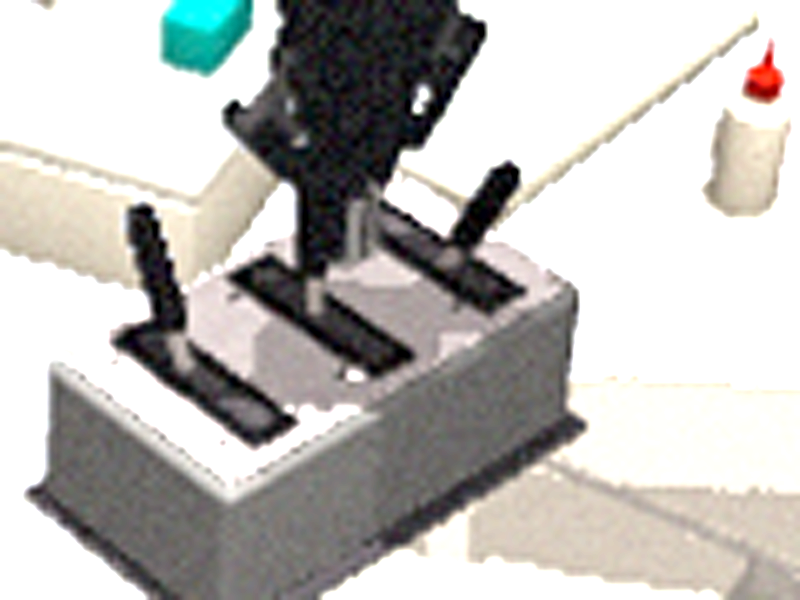

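The left lever is home (grip (150,260)); the middle one is being pushed freely and stands near upright (rod at (315,295)). Continue towards home.

```bash
python3 -m creep '[{"hand":0,"translation":[-2,0,0],"yaw":0},{"hand":0,"translation":[-2,0,0],"yaw":0},{"hand":0,"translation":[-2,0,0],"yaw":0},{"hand":0,"translation":[-2,0,0],"yaw":0},{"hand":0,"translation":[-2,0,0],"yaw":0},{"hand":0,"translation":[-2,0,0],"yaw":0},{"hand":0,"translation":[-2,0,0],"yaw":0},{"hand":0,"translation":[-1,0,0],"yaw":0},{"hand":0,"translation":[0,0,0],"yaw":0},{"hand":0,"translation":[0,0,0],"yaw":0}]'; python3 -c "from h import *;where()"
```

```text
time: 16.35
tcp_pos: [0.4646, 0.2898, 0.1394]
eef_rot: [0.119, 0.993, 0.0, 0.0]
wrist_force: [-1.0, -0.8, -0.9]
opening: 0.005
gripper_force: 0.5
t 16.35 bank x 3.5 y 0.6 tipz 117.4  yawerr 0.000 tilt 0.000 F bank [-0.7 -1.  -0.9] open 0.005307996490061648
```

```bash
python3 -m creep '[{"hand":0,"translation":[-1,0,0],"yaw":0},{"hand":0,"translation":[-1,0,0],"yaw":0},{"hand":0,"translation":[-1,0,0],"yaw":0},{"hand":0,"translation":[-1,0,0],"yaw":0},{"hand":0,"translation":[-1,0,0],"yaw":0},{"hand":0,"translation":[0,0,0],"yaw":0},{"hand":0,"translation":[0,0,0],"yaw":0},{"hand":0,"translation":[0,0,0],"yaw":0},{"hand":0,"translation":[0,0,0],"yaw":0},{"hand":0,"translation":[0,0,0],"yaw":0}]'; python3 -c "from h import *;where()"
```

```text
time: 17.35
tcp_pos: [0.4694, 0.2887, 0.1393]
eef_rot: [0.119, 0.993, 0.0, 0.0]
wrist_force: [-1.4, 0.5, -0.5]
opening: -0.003
gripper_force: 0.5
t 17.35 bank x 8.4 y 0.7 tipz 117.3  yawerr 0.000 tilt 0.000 F bank [-1.5  0.2 -0.5] open -0.0026440010607552094
```

```bash
python3 -m creep '[{"hand":0,"translation":[-1,0,0],"yaw":0},{"hand":0,"translation":[-1,0,0],"yaw":0},{"hand":0,"translation":[-1,0,0],"yaw":0},{"hand":0,"translation":[-1,0,0],"yaw":0},{"hand":0,"translation":[0,0,0],"yaw":0},{"hand":0,"translation":[0,0,0],"yaw":0},{"hand":0,"translation":[0,0,0],"yaw":0},{"hand":0,"translation":[0,0,0],"yaw":0},{"hand":0,"translation":[0,0,0],"yaw":0},{"hand":0,"translation":[0,0,0],"yaw":0}]'; python3 -c "from h import *;where()"
```

```text
time: 18.35
tcp_pos: [0.4728, 0.2878, 0.139]
eef_rot: [0.119, 0.993, -0.0, -0.001]
wrist_force: [-5.3, 1.3, -1.1]
opening: -0.002
gripper_force: 2.3
t 18.35 bank x 11.9 y 0.6 tipz 117.0  yawerr 0.000 tilt 0.001 F bank [-5.5  0.  -1.1] open -0.001945673529838986
```

```bash
python3 -m creep '[{"hand":0,"translation":[-1,0,0],"yaw":0},{"hand":0,"translation":[-1,0,0],"yaw":0},{"hand":0,"translation":[0,0,0],"yaw":0},{"hand":0,"translation":[0,0,0],"yaw":0},{"hand":0,"translation":[0,0,0],"yaw":0},{"hand":0,"translation":[0,0,0],"yaw":0},{"hand":0,"translation":[0,0,0],"yaw":0},{"hand":0,"translation":[0,0,0],"yaw":0},{"hand":0,"translation":[0,0,0],"yaw":0},{"hand":0,"translation":[0,0,0],"yaw":0}]'; python3 -c "from h import *;where()"
```

```text
time: 19.35
tcp_pos: [0.4745, 0.2873, 0.1389]
eef_rot: [0.119, 0.993, -0.0, -0.001]
wrist_force: [-7.2, 2.1, -0.9]
opening: 0.002
gripper_force: 3.2
t 19.35 bank x 13.6 y 0.5 tipz 116.9  yawerr 0.000 tilt 0.002 F bank [-7.4  0.3 -0.9] open 0.002441136703004768
```

```bash
python3 -m creep '[{"hand":0,"translation":[5,0,0],"yaw":0},{"hand":0,"translation":[20,0,0],"yaw":0},{"hand":0,"translation":[30,0,0],"yaw":0},{"hand":0,"translation":[30,0,0],"yaw":0},{"hand":0,"translation":[0,-20,0],"yaw":0},{"hand":0,"translation":[0,-25,0],"yaw":0},{"hand":0,"translation":[0,-20,0],"yaw":0},{"hand":0,"translation":[-5,0,0],"yaw":0},{"hand":0,"translation":[0,0,0],"yaw":0},{"hand":0,"translation":[0,0,0],"yaw":0}]'; python3 -c "from h import *;where()"
```

```text
time: 20.35
tcp_pos: [0.3825, 0.2435, 0.1394]
eef_rot: [0.119, 0.993, 0.0, 0.0]
wrist_force: [-0.1, 0.5, 0.3]
opening: -0.002
gripper_force: 0.0
t 20.35 bank x -65.4 y -63.8 tipz 117.4  yawerr 0.000 tilt 0.001 F bank [-0.2  0.4  0.3] open -0.0016702264870226706
```

```bash
python3 -m creep '[{"hand":0,"translation":[-4,0,0],"yaw":0},{"hand":0,"translation":[-4,0,0],"yaw":0},{"hand":0,"translation":[-4,0,0],"yaw":0},{"hand":0,"translation":[-3,0,0],"yaw":0},{"hand":0,"translation":[-3,0,0],"yaw":0},{"hand":0,"translation":[-3,0,0],"yaw":0},{"hand":0,"translation":[-3,0,0],"yaw":0},{"hand":0,"translation":[-3,0,0],"yaw":0},{"hand":0,"translation":[-2,0,0],"yaw":0},{"hand":0,"translation":[0,0,0],"yaw":0}]'; python3 -c "
from h import *;where()
import cv2
c=r.camera('scene')['pixels'][160:250,290:410,::-1]
cv2.imwrite('pics/s6.png',cv2.convertScaleAbs(cv2.resize(c,(800,600),interpolation=cv2.INTER_CUBIC),alpha=2.5))"
```

```text
time: 21.35
tcp_pos: [0.4105, 0.2361, 0.1392]
eef_rot: [0.119, 0.993, -0.0, 0.0]
wrist_force: [-0.9, 1.2, 0.4]
opening: -0.001
gripper_force: 0.2
t 21.35 bank x -36.4 y -64.4 tipz 117.2  yawerr -0.000 tilt 0.000 F bank [-1.1  0.9  0.4] open -0.0007190586478948378
```

View pics/s6.png

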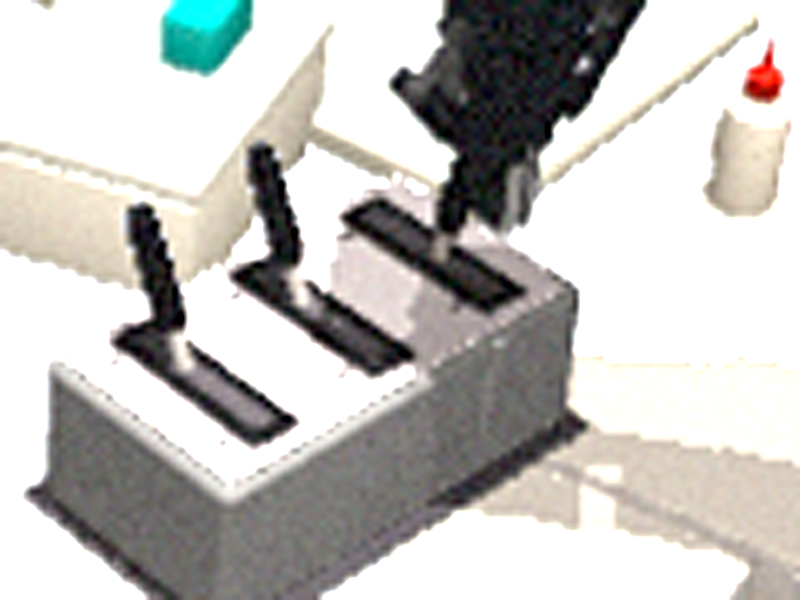

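Left and middle levers are home (grips (150,260) and (275,205)); the right one is moving with the finger (rod (443,243)).

```bash
python3 -m creep '[{"hand":0,"translation":[-3,0,0],"yaw":0},{"hand":0,"translation":[-3,0,0],"yaw":0},{"hand":0,"translation":[-3,0,0],"yaw":0},{"hand":0,"translation":[-3,0,0],"yaw":0},{"hand":0,"translation":[0,0,0],"yaw":0},{"hand":0,"translation":[0,0,0],"yaw":0},{"hand":0,"translation":[0,0,0],"yaw":0},{"hand":0,"translation":[0,0,0],"yaw":0},{"hand":0,"translation":[0,0,0],"yaw":0},{"hand":0,"translation":[0,0,0],"yaw":0}]'; python3 -c "from h import *;where()"
```

```text
time: 22.4
tcp_pos: [0.4219, 0.2333, 0.1393]
eef_rot: [0.119, 0.993, 0.0, 0.0]
wrist_force: [-0.4, -0.5, -1.4]
opening: 0.001
gripper_force: 0.0
t 22.40 bank x -24.7 y -64.4 tipz 117.3  yawerr 0.000 tilt 0.000 F bank [-0.3 -0.6 -1.4] open 0.0011739778633268036
```

```bash
python3 -m creep '[{"hand":0,"translation":[-3,0,0],"yaw":0},{"hand":0,"translation":[-3,0,0],"yaw":0},{"hand":0,"translation":[-3,0,0],"yaw":0},{"hand":0,"translation":[-3,0,0],"yaw":0},{"hand":0,"translation":[0,0,0],"yaw":0},{"hand":0,"translation":[0,0,0],"yaw":0},{"hand":0,"translation":[0,0,0],"yaw":0},{"hand":0,"translation":[0,0,0],"yaw":0},{"hand":0,"translation":[0,0,0],"yaw":0},{"hand":0,"translation":[0,0,0],"yaw":0}]'; python3 -c "from h import *;where()"
```

```text
time: 23.4
tcp_pos: [0.4335, 0.2305, 0.1393]
eef_rot: [0.119, 0.993, 0.0, 0.0]
wrist_force: [-0.1, -0.9, -0.5]
opening: -0.007
gripper_force: 0.0
t 23.40 bank x -12.7 y -64.4 tipz 117.3  yawerr 0.000 tilt 0.000 F bank [ 0.1 -0.9 -0.5] open -0.00651071917285283
```

```bash
python3 -m creep '[{"hand":0,"translation":[-3,0,0],"yaw":0},{"hand":0,"translation":[-3,0,0],"yaw":0},{"hand":0,"translation":[-3,0,0],"yaw":0},{"hand":0,"translation":[-3,0,0],"yaw":0},{"hand":0,"translation":[-2,0,0],"yaw":0},{"hand":0,"translation":[-2,0,0],"yaw":0},{"hand":0,"translation":[0,0,0],"yaw":0},{"hand":0,"translation":[0,0,0],"yaw":0},{"hand":0,"translation":[0,0,0],"yaw":0},{"hand":0,"translation":[0,0,0],"yaw":0}]'; python3 -c "from h import *;where()"
```

```text
time: 24.4
tcp_pos: [0.4493, 0.2267, 0.1395]
eef_rot: [0.119, 0.993, 0.0, 0.0]
wrist_force: [-1.2, -0.2, -0.3]
opening: 0.001
gripper_force: 0.4
t 24.40 bank x 3.5 y -64.3 tipz 117.5  yawerr 0.000 tilt 0.001 F bank [-1.1 -0.4 -0.3] open 0.0014553763835172457
```

```bash
python3 -m creep '[{"hand":0,"translation":[-1,0,0],"yaw":0},{"hand":0,"translation":[-1,0,0],"yaw":0},{"hand":0,"translation":[-1,0,0],"yaw":0},{"hand":0,"translation":[-1,0,0],"yaw":0},{"hand":0,"translation":[-1,0,0],"yaw":0},{"hand":0,"translation":[-1,0,0],"yaw":0},{"hand":0,"translation":[0,0,0],"yaw":0},{"hand":0,"translation":[0,0,0],"yaw":0},{"hand":0,"translation":[0,0,0],"yaw":0},{"hand":0,"translation":[0,0,0],"yaw":0}]'; python3 -c "from h import *;where()"
```

```text
time: 25.4
tcp_pos: [0.455, 0.2253, 0.1394]
eef_rot: [0.119, 0.993, 0.0, 0.0]
wrist_force: [-2.6, -0.2, -0.4]
opening: -0.0
gripper_force: 0.9
t 25.40 bank x 9.4 y -64.3 tipz 117.4  yawerr 0.000 tilt 0.000 F bank [-2.5 -0.8 -0.4] open -8.008408720437744e-06
```

```bash
python3 -m creep '[{"hand":0,"translation":[-1,0,0],"yaw":0},{"hand":0,"translation":[-1,0,0],"yaw":0},{"hand":0,"translation":[-1,0,0],"yaw":0},{"hand":0,"translation":[-1,0,0],"yaw":0},{"hand":0,"translation":[0,0,0],"yaw":0},{"hand":0,"translation":[0,0,0],"yaw":0},{"hand":0,"translation":[0,0,0],"yaw":0},{"hand":0,"translation":[0,0,0],"yaw":0},{"hand":0,"translation":[0,0,0],"yaw":0},{"hand":0,"translation":[0,0,0],"yaw":0}]'; python3 -c "from h import *;where()"
```

```text
time: 26.4
tcp_pos: [0.4583, 0.2244, 0.139]
eef_rot: [0.119, 0.993, -0.0, -0.001]
wrist_force: [-7.0, 0.9, -0.3]
opening: 0.005
gripper_force: 2.7
t 26.40 bank x 12.9 y -64.5 tipz 117.0  yawerr 0.000 tilt 0.001 F bank [-7.  -0.8 -0.3] open 0.005238422961980052
```

On the buffer. Back off and up, then look.

```bash
python3 -m creep '[{"hand":0,"translation":[5,0,0],"yaw":0},{"hand":0,"translation":[20,0,0],"yaw":0},{"hand":0,"translation":[30,0,0],"yaw":0},{"hand":0,"translation":[30,0,0],"yaw":0},{"hand":0,"translation":[10,0,-20],"yaw":0},{"hand":0,"translation":[0,0,-25],"yaw":0},{"hand":0,"translation":[0,0,-20],"yaw":0},{"hand":0,"translation":[0,0,0],"yaw":0},{"hand":0,"translation":[0,0,0],"yaw":0},{"hand":0,"translation":[0,0,0],"yaw":0}]'; python3 -c "
from h import *;where()
import cv2
c=r.camera('scene')['pixels'][160:250,290:410,::-1]
cv2.imwrite('pics/s7.png',cv2.convertScaleAbs(cv2.resize(c,(800,600),interpolation=cv2.INTER_CUBIC),alpha=2.5))"
```

```text
time: 27.4
tcp_pos: [0.3663, 0.2466, 0.2034]
eef_rot: [0.119, 0.993, -0.0, -0.0]
wrist_force: [1.2, -0.4, -0.2]
opening: -0.001
gripper_force: 0.0
t 27.40 bank x -81.9 y -64.6 tipz 181.4  yawerr -0.000 tilt 0.001 F bank [ 1.3 -0.2 -0.2] open -0.001110954602020801
```

View pics/s7.png

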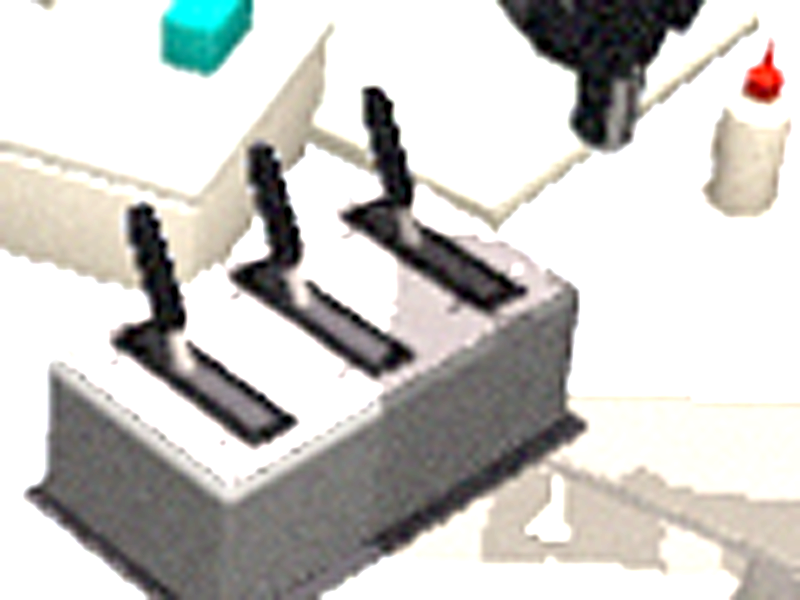

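All three levers lean home, parallel (grips (150,260), (275,205), (390,150)), the gripper is clear and the bottle unmoved.

```bash
python3 -c "
from bench import r
print(r.sign_off())"
```

```text
the job is handed in; nothing more can be done
None
```

All three levers are thrown home, in the order left, middle, right, and the job is handed in at about 27 s. The highest force I read on the bank was about 8 N, the gripper is clear, and I never went near the bottle, the vial or the jar.

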